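# Turn a valve cap over in the flip jig

## Task

Turn the widest brass valve cap (a closed-topped cup, standing open side down on the bench) upside down with the hinged flip jig. Set it, still open side down, over the white stub on the jig's open leaf so that it sits down on the leaf, and let go of it. Then swing the leaf by its handle bar right over until it is fully closed, so that the cap ends open side up in the round nest of the fixed half; leave the jig closed.

Things in the scene. Friction and masses are not known exactly. Their poses are not given: they have to be found in the camera images.
- cap_mid (a point): Centre (half-way up) of the cap to turn over: a brass cup 50 mm wide (52 over its fluted band), 34 mm tall, bore 42 mm wide and 29 mm deep, 140 g, open side down at the start. z points out of its closed end: up at the start, down once inverted. Not to be confused with a cap only 34 mm wide and a ferrule, a tube 44 mm wide, 50 mm tall, open at both ends.
- leaf_seat (a point): On the jig's flat aluminium leaf, the middle of the foot of its white stub (31 mm wide, 27 mm tall, tapering above 14 mm to 16 mm): the cap's rim must sit here. Leaf open: 25 mm above the bench. The frame turns with the leaf: x along the hinge, y away from the hinge to the handle, z out of the leaf's face (up while open).
- leaf_handle (a point): Middle of the leaf's handle, a round steel bar 12 mm thick along the hinge direction, 96 mm free between its two arms. It lies 125 mm from the hinge line and 80 mm beyond leaf_seat, 43 mm above the bench, over bare bench, both when open and when closed. The frame turns with the leaf, as leaf_seat's.
- leaf (a joint): Angle of the leaf about its hinge: 0 lying open (start), 1.57 upright, 3.14 (its stop) fully closed, face down over the fixed half. The hinge line is level, 43 mm above the bench, midway between leaf_seat (when open) and nest_floor. The hinge is stiff: the leaf stays where it is left and takes about 5 N at the handle to move.
- nest_floor (a point): Centre of the floor of the round nest in the jig's plywood fixed half: 60 mm wide, 12 mm deep, chamfered mouth, floor 25 mm above the bench. It lies 90 mm from leaf_seat across the hinge. z up, x along the hinge, y towards the hinge and the open leaf. The jig is fixed to the bench.
Not all that is in view belongs to the job. What is shaped like the part that bears cap_mid but purple or turquoise is not meant.

How it is judged:
By the outcome, as a careful person would: the job done as asked, in the order asked, and still so for the second after the job is handed in, with the robot touching nothing.
It also fails if it takes over 67 s, if anything falls off the work surface, if the arm or the gripper's body presses on something with over 40 N, if the wrist force passes 120 N, or if a joint passes its speed limit or range.

## Robot

A 6-joint arm with a two-finger parallel gripper is mounted at the origin on the work surface. World frame = base frame: x ahead of the robot, y to its left, z up, the work surface at z = 0. Lengths are in m, angles in rad, forces in N, time in s.
With the tool pointing down it reaches from about 0.375 to 0.975 m from the base axis. Payload 3.8 kg.
Tool frame: the origin (TCP) lies at the very end of the fingers, on their centre line; the grasp point (between the pads) lies 19 mm behind it (bot.tcp_to_grasp is the z of the grasp point in the tool frame, in m); z points along the fingers, y is the direction in which the jaws open and shut (so a half turn about z gives the same grasp; the last joint's range is limited). The gripper opens to 85 mm and grips with 20 to 120 N. Pads are 22 mm wide; open, the fingers measure 114 mm over their backs; the gripper's body (76 mm by 85 mm) begins 54 mm behind the grasp point. The pads swing forward as they close: fully open they stand 13 mm farther back than shut.
Start: joints at [1.197, 0.264, 1.604, -0, 1.274, -0.037], TCP at [0.223, 0.637, 0.231] pointing down, gripper open.
Joint ranges: [-2.63, 2.63], [-0.94, 2.18], [0.31, 2.57], [-1.31, 4.45], [0, 2.66], [-2.55, 2.55]. Speed limits (rad/s): [2.57, 2.57, 3.14, 3.14, 3.14, 3.14].

## Interface

Orientations are given as a rotation vector (axis times angle).
In Python, from workcell import status, vision, job, bot gives the robot as it stands.
- The arm moves only by the tool apply_moves, never from a script. Its argument "deltas" is a list of rows, each a list of 7 numbers: the shift along the tool's x, y, z in m, then the turn, a rotation vector about the tool's x, y, z in rad, then the closure, from 0 (fully open) to 1 (shut). In form: [[x, y, z, rx, ry, rz, jaw], ...]. A call has 1 to 8 rows; each row is the pose to reach, as a shift and turn from the pose commanded when the call began, along the tool's axes at that moment; what a row does not reach only later rows make up. A row lasts 1/12 s, in which the tool goes at most 41.7 mm and 7.16 degrees, less where a joint would pass 70% of its speed; a pose out of reach is approached as far as the arm can. A call with a gripper value outside its range is refused whole. The fingers move at their own pace and stop on an object; "squeeze" is the grip in N (left out, the last holds). Time passes only in rows, so rows that repeat a pose let the fingers close. It gives the time, the measured TCP pose, the force and the opening at its end, in the units of the state.
- status.read_state(): the state, without advancing time (a new reading comes with each control period).
- vision.read_camera(name): name is "scene" or "top"; returns the picture (400x640x3 uint8, red, green, blue); there is no depth.
- vision.get_calibration(name): a dict with "fov_y" (degrees; the focal length in pixels is half the picture's height over the tangent of half this angle, whatever the lens; pixels are square), "cx", "cy" (the principal point, pixels), "R" (3x3) and "t" (3): a world point X has camera coordinates R X + t. Camera axes: x right, y down, z forward; pixel columns grow to the right and rows downward; lengths in m; the calibration is good to about 2 mm. A picture is of the moment at which its call begins. get_calibration takes no time and is no camera call.
- job.finish_job(): hands the job in, once; it reports no verdict.
The state is a dict: "time": time; "q": joint angles; "joint_vel": joint speeds; "joint_torque": joint torques, N m; "tool_pos": TCP position; "tcp_rot": TCP orientation; "wrist_force": force on the tool from outside, world axes, zero at the start; "torque": the same for the moment, N m; "width": opening from 0.0 (shut) to 1.0 (fully open).
Only numpy, scipy, OpenCV 4.12 (cv2) and the standard library are available. Lean on these libraries where they do the work, as an engineer would, in place of code of your own. Each camera call takes 0.05 s, during which the arm holds its last target. There are 200 camera calls.

## Working session

There is one attempt and no reset: what is moved stays moved. The work goes in short steps, Python scripts to look and compute and a tool call to move; the robot and the scene stay as the last step left them, time stands still between calls to the robot, and variables do not carry over. Pictures are saved under pics/ and viewed, about 8 in all and at most 12, crops included, and the job is handed in when it is done.

Besides the shell and the picture viewer there is one more tool, called after ">>>" as name([rows], argument=value, ...), one row to a line, values as JSON. apply_moves: Moves the arm, as the interface text tells. Its arguments: {"type":"object","properties":{"deltas":{"type":"array","items":{"type":"array","items":{"type":"number"}}},"squeeze":{"type":"number"}},"required":["deltas"]}

```bash
ls; mkdir -p pics
python3 - <<'E'
from workcell import status, vision, job, bot
import cv2,numpy as np
print(status.read_state()); print(bot.tcp_to_grasp)
for n in("scene","top"):
    im=vision.read_camera(n); cv2.imwrite(f"pics/{n}0.png",cv2.cvtColor(im,cv2.COLOR_RGB2BGR)); print(n,vision.get_calibration(n))
E
```

```text
pics
{'time': 0.0, 'q': array([ 1.19709358e+00,  2.64766441e-01,  1.60539619e+00, -1.16392709e-05,
        1.27371307e+00, -3.69056520e-02]), 'joint_vel': array([ 0.0006557 , -0.00011639,  0.00072264,  0.00018899,  0.00011174,
       -0.00041781]), 'joint_torque': array([-1.38878837e-03, -5.15104723e+01, -3.67322159e+01, -7.14127236e-05,
        1.26037587e-02,  1.54174973e-05]), 'tool_pos': array([0.22280043, 0.63637775, 0.2299411 ]), 'tcp_rot': array([-0.52646094, -3.09670392,  0.00351394]), 'wrist_force': array([ 1.12621331, -0.19230643, -0.26705994]), 'torque': array([-0.03565518, -0.01825688, -0.01038821]), 'width': 0.997027073756954}
-0.0187
scene {'fov_y': 43.14787572793525, 'cx': 313.3837339840971, 'cy': 194.70183187919633, 'R': array([[ 0.80202892,  0.59712805, -0.01370079],
       [ 0.36384818, -0.50663442, -0.78162399],
       [-0.4736709 ,  0.62190004, -0.62359941]]), 't': array([-0.43918078, -0.08550433,  1.12590987])}
top {'fov_y': 44.54838493318843, 'cx': 314.12322907823886, 'cy': 204.47640461287406, 'R': array([[ 0.00132741, -0.99984472,  0.01757221],
       [-0.99767425, -0.00252165, -0.06811561],
       [ 0.06814935, -0.01744092, -0.99752267]]), 't': array([0.08206268, 0.49282458, 1.05412378])}
```

View pics/scene0.png

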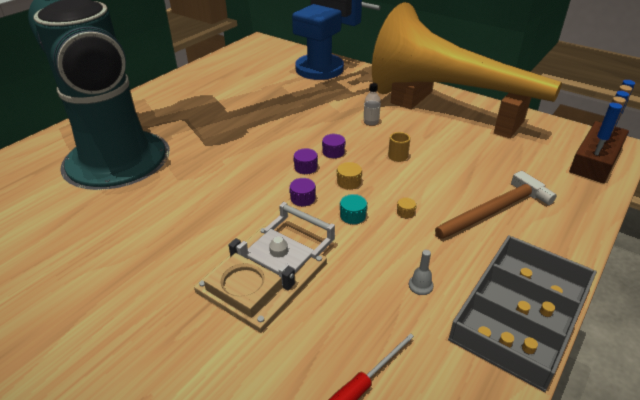

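View pics/top0.png

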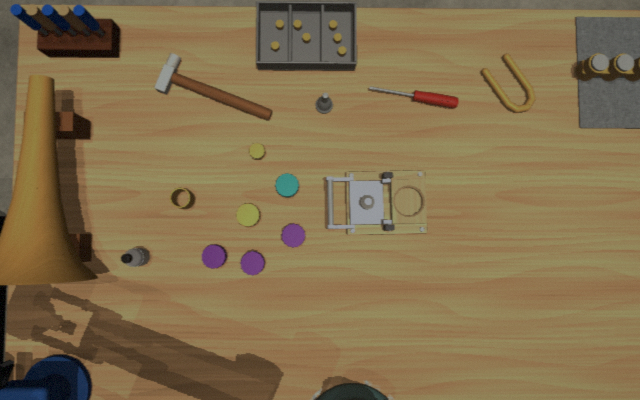

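The scene view shows the wide brass cap at about (349,176), the jig stub at (278,243) and the handle bar at (307,218). In the top view the cap is at (248,215), the stub at (367,202), the handle bar at column 330 and the nest at (408,201). I'll take enlarged crops next for accurate pixels.

```bash
cat > h.py <<'E'
import numpy as np, cv2
from workcell import status, vision, bot
def ray(n,uv):
    c=vision.get_calibration(n); f=200/np.tan(np.radians(c['fov_y']/2))
    R=np.array(c['R']); d=R.T@np.array([(uv[0]-c['cx'])/f,(uv[1]-c['cy'])/f,1]); return -R.T@c['t'], d/np.linalg.norm(d)
def plane(n,uv,z):
    o,d=ray(n,uv); return o+d*(z-o[2])/d[2]
def tri(us,ut):
    (a,d),(b,e)=ray('scene',us),ray('top',ut)
    s=np.linalg.lstsq(np.c_[d,-e],b-a,rcond=None)[0]; p,q=a+d*s[0],b+e*s[1]
    return (p+q)/2, np.linalg.norm(p-q)
def proj(n,X):
    c=vision.get_calibration(n); f=200/np.tan(np.radians(c['fov_y']/2)); v=np.array(c['R'])@X+c['t']
    return np.array([c['cx']+f*v[0]/v[2],c['cy']+f*v[1]/v[2]])
E
python3 - <<'E'
from h import *
for n,(x,y,w,h) in dict(scene=(190,150,190,175),top=(225,160,210,80)).items():
    im=cv2.imread(f"pics/{n}0.png"); hsv=cv2.cvtColor(im,cv2.COLOR_BGR2HSV)
    m=cv2.inRange(hsv,(15,140,90),(35,255,255))
    _,_,st,ce=cv2.connectedComponentsWithStats(m)
    for s,c in zip(st,ce):
        if 30<s[4]<3000: print(n,'yellow',s,c.round(1))
    p={'scene':(349,172),'top':(248,215)}[n]; print(hsv[p[1],p[0]],hsv[p[1]+10,p[0]],hsv[p[1],p[0]+25])
    k=4; cv2.imwrite(f"pics/{n}c.png",cv2.resize(im[y:y+h,x:x+w],None,fx=k if n=='scene' else 3.8,fy=k if n=='scene' else 3.8,interpolation=cv2.INTER_CUBIC)[:600])
E
python3 -c "
import cv2
im=cv2.imread('pics/scene0.png')[130:330,190:380];cv2.imwrite('pics/scenec.png',cv2.resize(im,None,fx=3,fy=3,interpolation=cv2.INTER_CUBIC))"
```

```text
scene yellow [388 132  23  30 330] [398.8 144.8]
scene yellow [337 162  25  28 477] [348.4 173.4]
scene yellow [397 197  20  22 281] [405.8 205.9]
scene yellow [521 268  11  10  78] [525.9 272.1]
scene yellow [551 286  11   6  40] [556.5 288.2]
scene yellow [518 301  12  13 100] [523.5 306.1]
scene yellow [542 302  13  12 107] [548.  306.6]
scene yellow [478 327  13  10  79] [484.4 330.8]
scene yellow [501 332  13  12 117] [506.9 337.6]
scene yellow [524 338  14  12 123] [530.4 343.1]
[ 21 171 191] [ 18 179  91] [ 18 124 191]
top yellow [482  54  53  59 630] [512.2  87.3]
top yellow [589  57  21  17  58] [598.5  68.6]
top yellow [614  58  20  16  56] [622.6  68.9]
[ 32 126 154] [ 31 119 148] [ 22 103 148]
```

View pics/scenec.png

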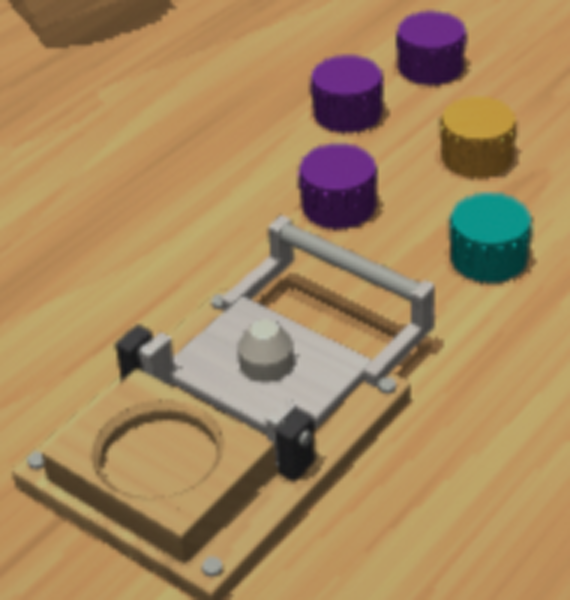

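View pics/topc.png

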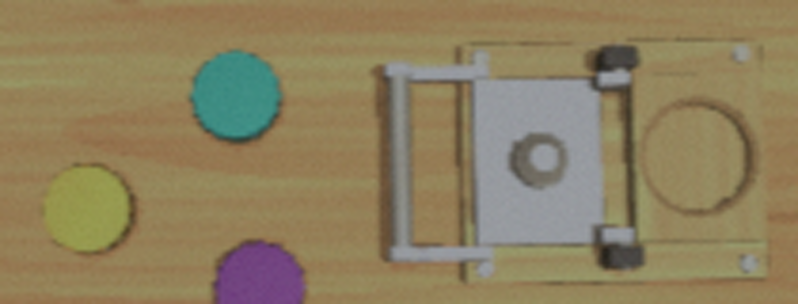

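The scene crop shows the cap's top face centred at crop (478,122) and the stub tip at (265,328). It also shows the bar from (284,230) to (425,292) and the nest mouth at (158,449). In the top crop the cap is at (87,208), the stub tip at (544,157), the bar runs along column 401 from row 72 to 253, and the nest is at (696,157).

Run:
```python
from h import *
S=lambda x,y:((x+.5)/3-.5+190,(y+.5)/3-.5+130)
T=lambda x,y:((x+.5)/3.8-.5+225,(y+.5)/3.8-.5+160)
# masks refine: cap top-face in top view; scene bright top face
a=cv2.imread('pics/top0.png'); h=cv2.cvtColor(cv2.GaussianBlur(a,(0,0),.8),cv2.COLOR_BGR2HSV)
m=cv2.inRange(h[185:245,225:272],(26,90,60),(38,255,255)); m=cv2.morphologyEx(m,cv2.MORPH_OPEN,np.ones((3,3)))
c=max(cv2.findContours(m,0,2)[0],key=cv2.contourArea); et=cv2.fitEllipse(c); ct=np.array(et[0])+[225,185]
a=cv2.imread('pics/scene0.png'); h=cv2.cvtColor(a,cv2.COLOR_BGR2HSV)
m=cv2.inRange(h[158:194,332:368],(15,150,145),(28,255,255)); m=cv2.morphologyEx(m,cv2.MORPH_OPEN,np.ones((3,3)))
c=max(cv2.findContours(m,0,2)[0],key=cv2.contourArea); es=cv2.fitEllipse(c); cs=np.array(es[0])+[332,158]
print('top',ct,et[1],'scene',cs,es[1])
P=lambda n,s,t:print(n,*[np.round(v,4) for v in tri(s,t)])
P('cap',cs,ct)
print('cap@.034',plane('top',ct,.034),plane('scene',cs,.034))
P('stubtip',S(265,328),T(544,157)); P('bar1',S(284,230),T(400,72)); P('bar2',S(425,292),T(401,253)); P('nest',S(158,449),T(696,157))
for n,s,t,z in(('tip',S(265,328),T(544,157),.052),('b1',S(284,230),T(400,72),.043),('b2',S(425,292),T(401,253),.043),('nest',S(158,449),T(696,157),.037)):
    print(n,plane('scene',s,z).round(4),plane('top',t,z).round(4))
# hinge blocks etc: leaf corners in top (z .025)
for p in((474,80),(475,243),(600,80),(604,243)): print('leaf',plane('top',T(*p),.025).round(4))
for p in((462,45),(764,40),(470,282),(766,276)): print('plate',plane('top',T(*p),.012).round(4))
```

```text
top [247.50627136 214.46176529] (21.45952606201172, 21.827617645263672) scene [349.27927399 168.71421337] (13.573098182678223, 23.651317596435547)
cap [0.4699 0.2269 0.0297] 0.0001
cap@.034 [0.46959287 0.22633607 0.034     ] [0.47312189 0.22185021 0.034     ]
stubtip [ 0.4982 -0.0309  0.0483] 0.0002
bar1 [0.514  0.027  0.0939] 0.0729
bar2 [ 0.4818  0.0713 -0.0072] 0.0874
nest [ 0.4994 -0.1204  0.0309] 0.0013
tip [ 0.5008 -0.0338  0.052 ] [ 0.498  -0.0303  0.052 ]
b1 [0.4488 0.0457 0.043 ] [0.5466 0.0497 0.043 ]
b2 [0.5496 0.05   0.043 ] [0.4445 0.0492 0.043 ]
nest [ 0.5031 -0.1245  0.037 ] [ 0.4994 -0.1187  0.037 ]
leaf [0.5443 0.0063 0.025 ]
leaf [0.4507 0.006  0.025 ]
leaf [ 0.5446 -0.0663  0.025 ]
leaf [ 0.4508 -0.0678  0.025 ]
plate [0.5663 0.012  0.012 ]
plate [ 0.5699 -0.1646  0.012 ]
plate [0.4286 0.0078 0.012 ]
plate [ 0.4323 -0.1638  0.012 ]
```

```bash
cat >> h.py <<'E'
from scipy.spatial.transform import Rotation as Ro
def delta(pos,yaw):
    """delta in tool axes to reach pos, tool down, jaws along yaw (rad)"""
    s=status.read_state(); R=Ro.from_rotvec(s['tcp_rot'])
    c,n=np.cos(yaw),np.sin(yaw); G=Ro.from_matrix(np.c_[[-n,c,0],[c,n,0],[0,0,-1]])
    return np.r_[R.inv().apply(np.array(pos)-s['tool_pos']),(R.inv()*G).as_rotvec()].round(4)
E
python3 -c "
from h import *
print(delta([.4713,.2241,.13],.021))"
```

```text
[-3.708e-01 -3.069e-01  1.007e-01 -1.800e-03  1.200e-03  1.213e+00]
```

>>> apply_moves([
  [-0.371,-0.307,0.1,-0.002,0.001,1.213,0],
  [-0.371,-0.307,0.1,-0.002,0.001,1.213,0],
  [-0.371,-0.307,0.1,-0.002,0.001,1.213,0],
  [-0.371,-0.307,0.1,-0.002,0.001,1.213,0],
  [-0.371,-0.307,0.1,-0.002,0.001,1.213,0],
  [-0.371,-0.307,0.1,-0.002,0.001,1.213,0],
  [-0.371,-0.307,0.1,-0.002,0.001,1.213,0],
  [-0.371,-0.307,0.1,-0.002,0.001,1.213,0],
], squeeze=40)

```text
time: 0.77
tool_pos: [0.3919, 0.3556, 0.1627]
tcp_rot: [-1.954, -2.46, -0.002]
wrist_force: [1.8, 0.8, -0.2]
width: 0.996
```

```bash
python3 -c "
from h import *
print(delta([.4713,.2241,.13],.021))"
```

```text
[-0.1461  0.0476  0.0326  0.0005 -0.0012  0.2072]
```

>>> apply_moves([
  [-0.146,0.048,0.033,0,-0.001,0.207,0.1],
  [-0.146,0.048,0.033,0,-0.001,0.207,0.1],
  [-0.146,0.048,0.033,0,-0.001,0.207,0.1],
  [-0.146,0.048,0.033,0,-0.001,0.207,0.1],
  [-0.146,0.048,0.033,0,-0.001,0.207,0.1],
  [-0.146,0.048,0.033,0,-0.001,0.207,0.1],
])

```text
time: 1.27
tool_pos: [0.4722, 0.225, 0.1294]
tcp_rot: [-2.195, -2.246, 0.001]
wrist_force: [-1.1, 0.4, 0.5]
width: 0.9
```

Run:
```python
from h import *
print(delta([.4713,.2241,.006],.021),status.read_state()['width'])
im=vision.read_camera('scene');cv2.imwrite('pics/s1.png',cv2.resize(im[60:260,230:480,::-1],None,fx=3,fy=3,interpolation=2))
```

```text
[-9.000e-04 -7.000e-04  1.234e-01 -1.200e-03 -1.000e-04  2.100e-03] 0.8995638700406865
```

View pics/s1.png

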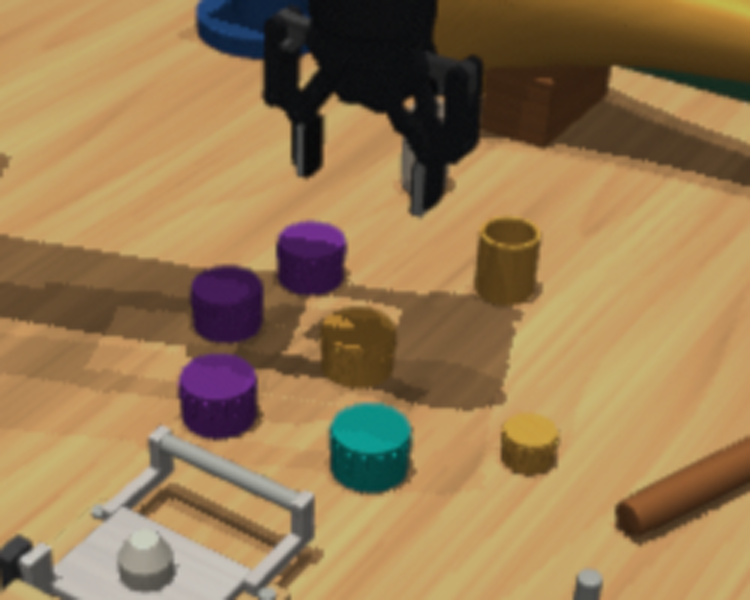

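The view shows the open fingers straddling the brass cap: the fingertips are at crop (307,173) and (420,212), and the cap at (358,345). Descending and gripping.

>>> apply_moves([
  [-0.001,-0.001,0.03,-0.001,0,0.002,0.1],
  [-0.001,-0.001,0.06,-0.001,0,0.002,0.1],
  [-0.001,-0.001,0.085,-0.001,0,0.002,0.1],
  [-0.001,-0.001,0.105,-0.001,0,0.002,0.1],
  [-0.001,-0.001,0.118,-0.001,0,0.002,0.1],
  [-0.001,-0.001,0.123,-0.001,0,0.002,0.1],
  [-0.001,-0.001,0.123,-0.001,0,0.002,0.1],
  [-0.001,-0.001,0.123,-0.001,0,0.002,0.5],
])

```text
time: 1.98
tool_pos: [0.4713, 0.227, 0.0079]
tcp_rot: [2.191, 2.25, 0.004]
wrist_force: [0.8, 0.9, -0.2]
width: 0.777
```

>>> apply_moves([
  [0,0,0,0,0,0,0.6],
  [0,0,0,0,0,0,0.7],
  [0,0,0,0,0,0,0.8],
  [0,0,0,0,0,0,0.8],
  [0,0,0,0,0,0,0.8],
  [0,0,0,0,0,0,0.8],
])

```text
time: 2.48
tool_pos: [0.4727, 0.2268, 0.0091]
tcp_rot: [2.193, 2.248, 0.008]
wrist_force: [-0.5, 2.1, 6.0]
width: 0.571
```

>>> apply_moves([
  [0,0,-0.01,0,0,0,0.8],
  [0,0,-0.03,0,0,0,0.8],
  [0,0,-0.06,0,0,0,0.8],
  [0,0,-0.09,0,0,0,0.8],
  [0,0,-0.115,0,0,0,0.8],
  [0,0,-0.12,0,0,0,0.8],
  [0,0,-0.12,0,0,0,0.8],
])

```text
time: 3.07
tool_pos: [0.4729, 0.2263, 0.1302]
tcp_rot: [2.191, 2.247, 0.011]
wrist_force: [-0.2, 0.3, -0.8]
width: 0.57
```

Run:
```python
from h import *
for i in range(4): vision.read_camera('top'); s=status.read_state(); print(s['tool_pos'].round(4),s['width'],s['wrist_force'].round(1))
print(delta([.4994,-.032,.13],.021))
```

```text
[0.4714 0.2257 0.1281] 0.5696870362014048 [-1.1 -0.  -1.7]
[0.4703 0.2253 0.1265] 0.5740389249199106 [-0.7 -0.4 -0.9]
[0.4697 0.225  0.1256] 0.5725023153641273 [ 0.2 -0.1 -1.3]
[0.4694 0.2249 0.1252] 0.5725109313097064 [ 0.2  0.3 -2.5]
[-0.2576  0.0236 -0.0046 -0.0019  0.0009  0.004 ]
```

>>> apply_moves([
  [-0.03,0.003,-0.005,-0.002,0.001,0.004,0.8],
  [-0.07,0.006,-0.005,-0.002,0.001,0.004,0.8],
  [-0.11,0.01,-0.005,-0.002,0.001,0.004,0.8],
  [-0.15,0.014,-0.005,-0.002,0.001,0.004,0.8],
  [-0.19,0.018,-0.005,-0.002,0.001,0.004,0.8],
  [-0.22,0.02,-0.005,-0.002,0.001,0.004,0.8],
  [-0.245,0.023,-0.005,-0.002,0.001,0.004,0.8],
  [-0.256,0.024,-0.005,-0.002,0.001,0.004,0.8],
])

```text
time: 3.93
tool_pos: [0.5004, -0.0325, 0.1303]
tcp_rot: [-2.201, -2.241, -0.002]
wrist_force: [-0.0, -0.1, -1.2]
width: 0.571
```

>>> apply_moves([
  [0,0,0.02,0,0,0,0.8],
  [0,0,0.03,0,0,0,0.8],
  [0,0,0.03,0,0,0,0.8],
  [0,0,0.03,0,0,0,0.8],
  [0,0,0.03,0,0,0,0.8],
])

```text
time: 4.35
tool_pos: [0.5013, -0.0287, 0.102]
tcp_rot: [2.196, 2.246, 0.005]
wrist_force: [0.6, -0.6, -0.5]
width: 0.57
```

Run:
```python
from h import *
ims={n:vision.read_camera(n)[:,:,::-1] for n in('scene','top')}
s=status.read_state(); print(s['tool_pos'].round(4),s['width'],s['wrist_force'].round(1),s['q'].round(2))
print(delta([.4985,-.032,.03],.021))
a=cv2.resize(ims['scene'][140:300,210:350],None,fx=3.6,fy=3.6,interpolation=2); b=cv2.resize(ims['top'][150:260,310:440],None,fx=2.4,fy=2.4,interpolation=2)
W=np.zeros((576,800,3),np.uint8); W[:,:504]=a[:576,:504]; W[:264,504-16:800]=b[:, :312]; cv2.imwrite('pics/s2.png',W)
for n in ims: cv2.imwrite(f'pics/{n}2.png',ims[n])
```

```text
[ 0.5021 -0.0289  0.1028] 0.572798576611458 [-0.2  0.5 -1.4] [-0.11  0.06  2.1   0.    0.98 -0.13]
[-0.0031 -0.004   0.0728  0.0047 -0.0016  0.0012]
```

View pics/s2.png

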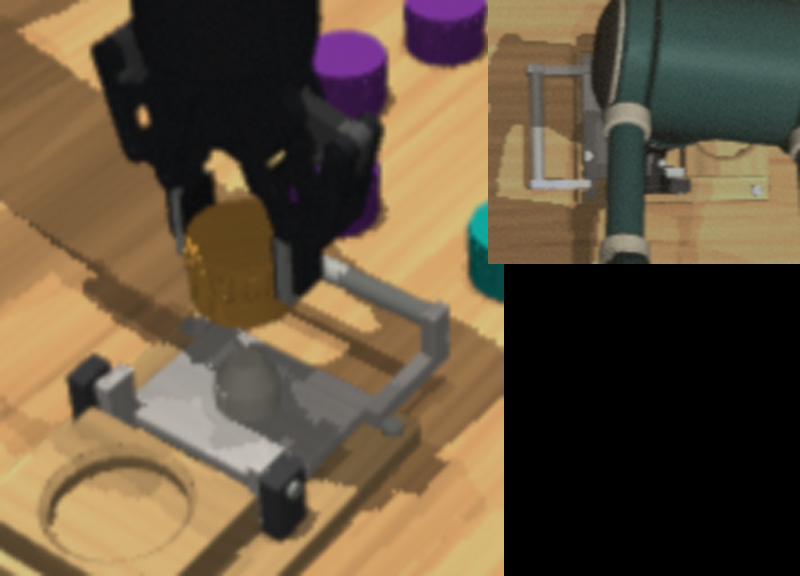

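The scene crop shows the cap held with its left edge at x≈187, its lower rim bottom at about (240,327) and its top at about y≈200. The stub tip is near (245,362). I'll check the alignment along the vertical.

Run:
```python
from h import *
t=np.linspace(0,2*np.pi,200)
q=lambda p:((p-[210,140])*3.6+1.3).round(0)
for dx,dy in((0,0),(.004,0),(0,.004)):
    ring=lambda z,r:np.array([q(proj('scene',np.array([.5008+dx+r*np.cos(a),-.0338+dy+r*np.sin(a),z]))) for a in t])
    for z0 in(.092,.0945):
        lo=ring(z0,.0255); hi=ring(z0+.034,.025); al=np.r_[lo,hi]
        print(dx,dy,z0,'left',al[:,0].min(),'right',al[:,0].max(),'bottom',lo[lo[:,1].argmax()],'top',hi[hi[:,1].argmin()])
im=cv2.imread('pics/scene2.png'); h=cv2.cvtColor(im,cv2.COLOR_BGR2HSV)[:,:]
m=cv2.inRange(h,(12,150,40),(26,255,190)); m[:185]=0;m[235:]=0;m[:,:255]=0;m[:,300:]=0
_,L,st,ce=cv2.connectedComponentsWithStats(m); i=st[1:,4].argmax()+1
ys,xs=np.where(L==i); print(st[i]); 
f=lambda x,y:q(np.array([x,y]))
print('left',f(xs.min(),0),'bottom',f(xs[ys==ys.max()].mean(),ys.max()+.5),'top',f(xs[ys==ys.min()].mean(),ys.min()-.5))
```

```text
0 0 0.092 left 179.0 right 298.0 bottom [226. 331.] top [252. 198.]
0 0 0.0945 left 178.0 right 298.0 bottom [227. 327.] top [246. 193.]
0.004 0 0.092 left 185.0 right 305.0 bottom [235. 335.] top [257. 201.]
0.004 0 0.0945 left 185.0 right 305.0 bottom [236. 331.] top [259. 197.]
0 0.004 0.092 left 185.0 right 304.0 bottom [232. 326.] top [254. 193.]
0 0.004 0.0945 left 184.0 right 304.0 bottom [233. 322.] top [257. 189.]
[261 195  29  36 781]
left [ 185. -503.] bottom [244. 327.] top [246. 198.]
```

>>> apply_moves([
  [-0.002,-0.002,0.01,0.003,0,0.001,0.8],
  [-0.003,-0.003,0.02,0.003,0,0.001,0.8],
  [-0.003,-0.003,0.03,0.003,0,0.001,0.8],
  [-0.003,-0.003,0.04,0.003,0,0.001,0.8],
  [-0.003,-0.003,0.05,0.003,0,0.001,0.8],
  [-0.003,-0.003,0.058,0.003,0,0.001,0.8],
  [-0.003,-0.003,0.06,0.003,0,0.001,0.8],
  [-0.003,-0.003,0.06,0.003,0,0.001,0.8],
])

```text
time: 5.12
tool_pos: [0.4979, -0.0324, 0.0409]
tcp_rot: [-2.197, -2.242, -0.0]
wrist_force: [-0.6, -0.2, -0.5]
width: 0.574
```

>>> apply_moves([
  [0,0,0.002,0,0,0,0.8],
  [0,0,0.004,0,0,0,0.8],
  [0,0,0.006,0,0,0,0.8],
  [0,0,0.006,0,0,0,0.8],
])

```text
time: 5.45
tool_pos: [0.499, -0.0325, 0.0362]
tcp_rot: [-2.199, -2.243, -0.003]
wrist_force: [-1.0, -0.9, -0.1]
width: 0.571
```

Run:
```python
from h import *
for i in range(3): vision.read_camera('top'); s=status.read_state(); print(s['tool_pos'].round(4),s['width'],s['wrist_force'].round(1))
print(delta([.4994,-.032,.033],.021))
```

```text
[ 0.499  -0.0325  0.0363] 0.5759683892404782 [ 0.5  0.4 -1.4]
[ 0.499  -0.0325  0.0364] 0.5700924811638083 [-0.   0.3 -1.4]
[ 0.4991 -0.0325  0.0364] 0.5698707668038934 [-0.1 -0.2 -1.6]
[ 0.0005  0.0004  0.0034  0.0012 -0.0016 -0.001 ]
```

No contact yet, and no force from the stub either. I'll lower in 1 mm steps.

>>> apply_moves([
  [0,0,0.001,0,0,0,0.8],
  [0,0,0.002,0,0,0,0.8],
  [0,0,0.002,0,0,0,0.8],
])

```text
time: 5.85
tool_pos: [0.499, -0.0325, 0.0342]
tcp_rot: [-2.199, -2.243, -0.003]
wrist_force: [0.1, -0.3, -1.7]
width: 0.578
```

>>> apply_moves([
  [0,0,0.001,0,0,0,0.8],
  [0,0,0.001,0,0,0,0.8],
])

```text
time: 6.02
tool_pos: [0.4991, -0.0325, 0.0341]
tcp_rot: [-2.199, -2.243, -0.003]
wrist_force: [-3.7, 0.7, 6.0]
width: 0.568
```

>>> apply_moves([
  [0,0,0.001,0,0,0,0.8],
  [0,0,0.001,0,0,0,0.8],
])

```text
time: 6.18
tool_pos: [0.4991, -0.0325, 0.034]
tcp_rot: [-2.198, -2.243, -0.002]
wrist_force: [-6.8, 0.2, 13.6]
width: 0.573
```

Contact came at TCP z = 0.034. At the bench grasp the TCP was 9 mm above the rim, so the rim is on the leaf at 25 mm. Relieving the force and releasing.

>>> apply_moves([
  [0,0,-0.002,0,0,0,0.8],
  [0,0,-0.002,0,0,0,0.4],
  [0,0,-0.002,0,0,0,0.2],
  [0,0,-0.002,0,0,0,0.2],
  [0,0,-0.002,0,0,0,0.2],
  [0,0,-0.002,0,0,0,0.2],
])

```text
time: 6.68
tool_pos: [0.4988, -0.0325, 0.034]
tcp_rot: [-2.199, -2.243, -0.002]
wrist_force: [0.0, 0.0, 0.2]
width: 0.797
```

>>> apply_moves([
  [0,0,-0.01,0,0,0,0.2],
  [0,0,-0.03,0,0,0,0.2],
  [0,0,-0.06,0,0,0,0.2],
  [0,0,-0.1,0,0,0,0.2],
  [0.03,0,-0.12,0,0,0.1,0.2],
  [0.07,0,-0.12,0,0,0.2,0.2],
  [0.082,0,-0.12,0,0,0.3,0.2],
  [0.082,0,-0.12,0,0,0.4,0.2],
])

```text
time: 7.35
tool_pos: [0.4977, 0.052, 0.1562]
tcp_rot: [-2.602, -1.759, -0.007]
wrist_force: [-0.4, 0.4, 0.4]
width: 0.8
```

Run:
```python
from h import *
im=vision.read_camera('scene')[:,:,::-1];vision.read_camera('top')
s=status.read_state(); print(s['tool_pos'].round(4),s['width'],s['wrist_force'].round(1),s['q'].round(2))
print(delta([.4974,.049,.12],.021+np.pi/2),delta([.4974,.049,.12],.021-np.pi/2))
cv2.imwrite('pics/s3.png',cv2.resize(im[140:310,190:360],None,fx=3,fy=3,interpolation=2))
```

```text
[0.4972 0.0501 0.1552] 0.8014454037406502 [ 0.1 -0.3 -0.5] [ 0.05 -0.01  2.06  0.    1.09  0.43]
[-1.1000e-03  5.0000e-04  3.5200e-02  2.8000e-03 -4.0000e-04 -1.9703e+00] [-1.1000e-03  5.0000e-04  3.5200e-02 -4.0000e-04 -2.5000e-03  1.1713e+00]
```

View pics/s3.png

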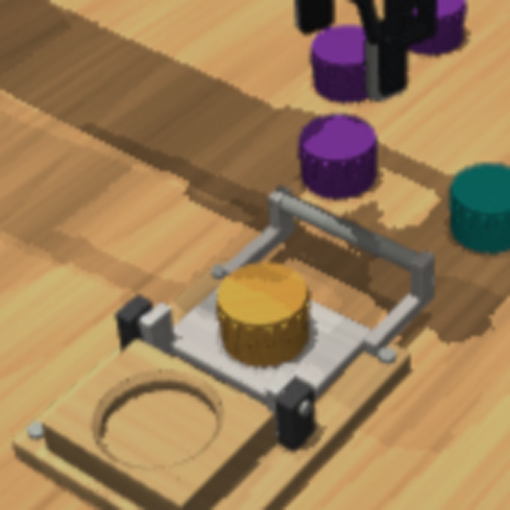

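The crop shows the cap sitting square on the leaf over the stub, at about (263,312), and released. Next I'll turn the jaws across the bar and go down on it.

>>> apply_moves([
  [-0.001,0,0.035,0,-0.002,1.171,0.5],
  [-0.001,0,0.035,0,-0.002,1.171,0.5],
  [-0.001,0,0.035,0,-0.002,1.171,0.5],
  [-0.001,0,0.035,0,-0.002,1.171,0.5],
  [-0.001,0,0.035,0,-0.002,1.171,0.5],
  [-0.001,0,0.035,0,-0.002,1.171,0.5],
  [-0.001,0,0.035,0,-0.002,1.171,0.5],
  [-0.001,0,0.035,0,-0.002,1.171,0.5],
])

```text
time: 8.12
tool_pos: [0.4967, 0.0478, 0.1195]
tcp_rot: [-3.127, -0.293, 0.001]
wrist_force: [0.5, 0.1, 0.9]
width: 0.499
```

>>> apply_moves([
  [0,0,0,0,0,0.171,0.5],
  [0,0,0,0,0,0.171,0.5],
  [0,0,0,0,0,0.171,0.5],
  [0,0,0,0,0,0.171,0.5],
])

```text
time: 8.45
tool_pos: [0.4968, 0.0479, 0.1195]
tcp_rot: [-3.141, -0.035, 0.001]
wrist_force: [-0.3, -0.0, 0.2]
width: 0.505
```

Run:
```python
from h import *
im=vision.read_camera('scene')[:,:,::-1]
for i in range(3): vision.read_camera('top')
s=status.read_state(); print(s['tool_pos'].round(4),s['width'],s['wrist_force'].round(1),s['q'].round(2))
print(delta([.4974,.0487,.016],.021-np.pi/2))
cv2.imwrite('pics/s4.png',cv2.resize(im[120:290,200:370],None,fx=3,fy=3,interpolation=2))
```

```text
[0.4968 0.0483 0.1194] 0.49797829552201306 [0.1 0.6 0.3] [0.05 0.03 2.09 0.   1.02 1.6 ]
[ 0.0006 -0.0004  0.1034 -0.0006  0.0005 -0.    ]
```

View pics/s4.png

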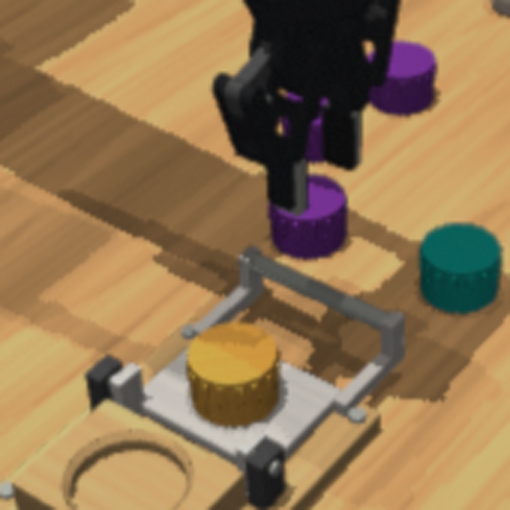

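The fingertips at crop (288,210) and (345,165) straddle the bar's line, with the bar's middle at about (323,290). Descending and gripping the bar lightly.

>>> apply_moves([
  [0.001,0,0.02,0,0,0,0.5],
  [0.001,0,0.045,0,0,0,0.5],
  [0.001,0,0.07,0,0,0,0.5],
  [0.001,0,0.09,0,0,0,0.5],
  [0.001,0,0.101,0,0,0,0.5],
  [0.001,0,0.103,0,0,0,0.5],
  [0.001,0,0.103,0,0,0,0.5],
])

```text
time: 9.23
tool_pos: [0.4973, 0.0485, 0.0158]
tcp_rot: [-3.141, -0.032, 0.003]
wrist_force: [0.6, -0.3, 0.3]
width: 0.502
```

>>> apply_moves([
  [0,0,0,0,0,0,0.6],
  [0,0,0,0,0,0,0.7],
  [0,0,0,0,0,0,0.8],
  [0,0,0,0,0,0,0.9],
  [0,0,0,0,0,0,1],
  [0,0,0,0,0,0,1],
  [0,0,0,0,0,0,1],
], squeeze=30)

```text
time: 9.82
tool_pos: [0.499, 0.0484, 0.0177]
tcp_rot: [-3.141, -0.031, -0.003]
wrist_force: [-0.9, -1.1, 6.2]
width: 0.128
```

Run:
```python
from h import *
for i in range(3): vision.read_camera('top')
s=status.read_state(); print(s['tool_pos'].round(4),s['width'],s['wrist_force'].round(1),s['tcp_rot'])
y0,z0=-.0768,.043
for th in range(0,181,10):
    a=np.radians(th); y=y0+.125*np.cos(a); z=z0+.125*np.sin(a); print(th,'tool y,z:',round(-(y-(y0+.125)),4),round(-(z-z0),4))
```

```text
[0.499  0.0484 0.0177] 0.13088183226152775 [-0.9 -1.1  6.1] [-3.14102973e+00 -3.13505030e-02 -2.92093850e-03]
0 tool y,z: -0.0 -0.0
10 tool y,z: 0.0019 -0.0217
20 tool y,z: 0.0075 -0.0428
30 tool y,z: 0.0167 -0.0625
40 tool y,z: 0.0292 -0.0803
50 tool y,z: 0.0447 -0.0958
60 tool y,z: 0.0625 -0.1083
70 tool y,z: 0.0822 -0.1175
80 tool y,z: 0.1033 -0.1231
90 tool y,z: 0.125 -0.125
100 tool y,z: 0.1467 -0.1231
110 tool y,z: 0.1678 -0.1175
120 tool y,z: 0.1875 -0.1083
130 tool y,z: 0.2053 -0.0958
140 tool y,z: 0.2208 -0.0803
150 tool y,z: 0.2333 -0.0625
160 tool y,z: 0.2425 -0.0428
170 tool y,z: 0.2481 -0.0217
180 tool y,z: 0.25 -0.0
```

>>> apply_moves([
  [0.0,0.001,-0.015,0,0,0,1],
  [0.0,0.006,-0.038,0,0,0,1],
  [0.0,0.015,-0.06,0,0,0,1],
  [0.0,0.028,-0.079,0,0,0,1],
  [0,0.044,-0.095,0,0,0,1],
  [0,0.062,-0.108,0,0,0,1],
  [0,0.077,-0.115,0,0,0,1],
  [0,0.082,-0.117,0,0,0,1],
])

```text
time: 10.63
tool_pos: [0.5009, -0.0309, 0.1385]
tcp_rot: [-3.134, -0.027, -0.005]
wrist_force: [-8.1, 16.0, 22.4]
width: 0.123
```

Run:
```python
from h import *
im=vision.read_camera('scene')[:,:,::-1]
s=status.read_state(); print(s['tool_pos'].round(4),s['width'],s['wrist_force'].round(1),s['tcp_rot'])
cv2.imwrite('pics/s5.png',cv2.resize(im[120:310,180:370],None,fx=3,fy=3,interpolation=2))
```

```text
[ 0.501  -0.0317  0.1384] 0.12663008693477848 [-10.1  10.6  27.3] [-3.13533006 -0.02752133 -0.00511727]
```

View pics/s5.png

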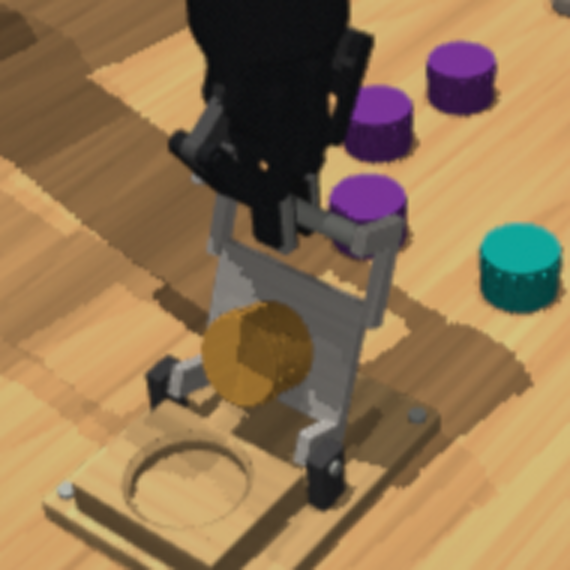

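The view shows the leaf at about 70°, the bar held between the fingers, and the cap still on the stub at crop (258,350). Now I'll swing it over in one quick, continuous motion.

>>> apply_moves([
  [0,0.025,-0.006,0,0,0,1],
  [0,0.054,-0.007,0,0,0,1],
  [0,0.079,-0.002,0,0,0,1],
  [0,0.103,0.008,0,0,0,1],
  [0,0.125,0.023,0,0,0,1],
  [0,0.143,0.042,0,0,0,1],
  [0,0.156,0.065,0,0,0,1],
  [0,0.165,0.089,0,0,0,1],
])

```text
time: 11.35
tool_pos: [0.5043, -0.199, 0.0449]
tcp_rot: [-3.14, -0.027, -0.005]
wrist_force: [5.2, 12.0, 2.3]
width: 0.127
```

>>> apply_moves([
  [0,0.002,0.015,0,0,0,1],
  [0,0.003,0.024,0,0,0,1],
  [0,0.003,0.028,0,0,0,1],
  [0,0.003,0.028,0,0,0,1],
])

```text
time: 11.68
tool_pos: [0.5043, -0.2016, 0.0178]
tcp_rot: [-3.141, -0.03, -0.002]
wrist_force: [0.2, 2.2, 7.2]
width: 0.134
```

Run:
```python
from h import *
im=vision.read_camera('scene')[:,:,::-1]
s=status.read_state(); print(s['tool_pos'].round(4),s['width'],s['wrist_force'].round(1),s['tcp_rot'])
cv2.imwrite('pics/s6.png',cv2.resize(im[150:340,140:330],None,fx=3,fy=3,interpolation=2))
```

```text
[ 0.5043 -0.2016  0.0178] 0.131032788922516 [-0.8  1.9  6.3] [-3.14101060e+00 -3.06560006e-02 -2.99166865e-03]
```

View pics/s6.png

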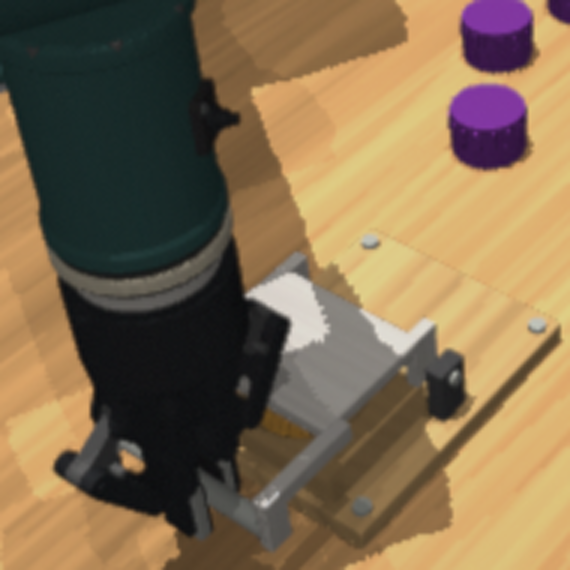

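The leaf is over and looks about flat, with brass visible under its edge at (285,425). I'll press down a little while holding, to find the stop.

>>> apply_moves([
  [0,0,0.002,0,0,0,1],
  [0,0,0.004,0,0,0,1],
  [0,0,0.004,0,0,0,1],
])

```text
time: 11.98
tool_pos: [0.5046, -0.2016, 0.017]
tcp_rot: [-3.141, -0.031, -0.003]
wrist_force: [-8.8, 5.9, 31.0]
width: 0.129
```

>>> apply_moves([
  [0,0,0,0,0,0,0.8],
  [0,0,0,0,0,0,0.7],
  [0,0,0,0,0,0,0.65],
  [0,0,0,0,0,0,0.65],
])

```text
time: 12.32
tool_pos: [0.5076, -0.2076, 0.0164]
tcp_rot: [3.132, 0.033, 0.015]
wrist_force: [-0.8, -17.9, 9.4]
width: 0.346
```

>>> apply_moves([
  [0,0,-0.02,0,0,0,0.65],
  [0,0,-0.05,0,0,0,0.65],
  [0,0,-0.08,0,0,0,0.65],
  [0,0,-0.08,0,0,0,0.8],
  [0,0,-0.08,0,0,0,1],
  [0,0,-0.08,0,0,0,1],
  [0,0,-0.08,0,0,0,1],
  [0,0,-0.08,0,0,0,1],
])

```text
time: 12.98
tool_pos: [0.5014, -0.2008, 0.0905]
tcp_rot: [-3.139, -0.031, 0.005]
wrist_force: [-0.0, 0.7, -0.6]
width: 0.004
```

Run:
```python
from h import *
im=vision.read_camera('scene')[:,:,::-1]
s=status.read_state(); print(s['tool_pos'].round(4),s['width'],s['wrist_force'].round(1),s['tcp_rot'])
cv2.imwrite('pics/s7.png',cv2.resize(im[150:340,140:330],None,fx=3,fy=3,interpolation=2))
```

```text
[ 0.5016 -0.2009  0.0906] -0.0008800493062926274 [-0.3  0.4 -0.2] [-3.1394793  -0.03122411  0.00509544]
```

The stop felt stiff: 31 N for 0.8 mm. As an independent check, I'll touch the bar's top with the shut fingertips and read its height, which should be 49 mm when closed.

>>> apply_moves([
  [0,0,0.015,0,0,0,1],
  [0,0,0.03,0,0,0,1],
  [0,0,0.037,0,0,0,1],
  [0,0,0.038,0,0,0,1],
  [0,0,0.039,0,0,0,1],
  [0,0,0.04,0,0,0,1],
  [0,0,0.04,0,0,0,1],
])

```text
time: 13.62
tool_pos: [0.5032, -0.2017, 0.0526]
tcp_rot: [-3.141, -0.031, -0.0]
wrist_force: [0.2, 0.1, 0.4]
width: 0.001
```

>>> apply_moves([
  [0,0,0.001,0,0,0,1],
  [0,0,0.002,0,0,0,1],
  [0,0,0.002,0,0,0,1],
])

```text
time: 13.87
tool_pos: [0.5029, -0.2016, 0.0505]
tcp_rot: [-3.141, -0.031, 0.0]
wrist_force: [-0.6, 0.0, 0.3]
width: 0.0
```

>>> apply_moves([
  [0,0,0.001,0,0,0,1],
  [0,0,0.001,0,0,0,1],
])

```text
time: 14.03
tool_pos: [0.5027, -0.2014, 0.0492]
tcp_rot: [-3.141, -0.031, 0.001]
wrist_force: [-0.1, -0.3, -0.6]
width: 0.001
```

>>> apply_moves([
  [0,0,0.001,0,0,0,1],
  [0,0,0.001,0,0,0,1],
])

```text
time: 14.2
tool_pos: [0.5028, -0.2015, 0.0489]
tcp_rot: [-3.141, -0.031, 0.001]
wrist_force: [-2.8, 1.6, 4.7]
width: -0.0
```

>>> apply_moves([
  [0,0,0.001,0,0,0,1],
  [0,0,0.001,0,0,0,1],
])

```text
time: 14.37
tool_pos: [0.5029, -0.2015, 0.0488]
tcp_rot: [-3.141, -0.031, 0.001]
wrist_force: [-4.2, 2.1, 10.9]
width: 0.002
```

The bar top is at 48.9 mm, so the leaf is closed. Retreating and looking.

>>> apply_moves([
  [0,0,-0.01,0,0,0,1],
  [0,0,-0.04,0,0,0,1],
  [0,0,-0.08,0,0,0,1],
  [0,0,-0.12,0,0,0,1],
  [0,0,-0.16,0,0,0,1],
  [0,0.04,-0.2,0,0,0,1],
  [0,0.08,-0.22,0,0,0,1],
  [0,0.12,-0.22,0,0,0,1],
])

```text
time: 15.03
tool_pos: [0.5073, -0.309, 0.2715]
tcp_rot: [3.137, 0.035, 0.012]
wrist_force: [1.4, -1.4, 0.5]
width: -0.0
```

Run:
```python
from h import *
im=vision.read_camera('scene')[:,:,::-1]
s=status.read_state(); print(s['tool_pos'].round(4),s['width'],s['wrist_force'].round(1))
cv2.imwrite('pics/s8.png',cv2.resize(im[190:340,170:350],None,fx=4,fy=4,interpolation=2))
```

```text
[ 0.5068 -0.3174  0.2709] 0.002621471406122851 [ 2.8 -5.7  1.3]
```

View pics/s8.png

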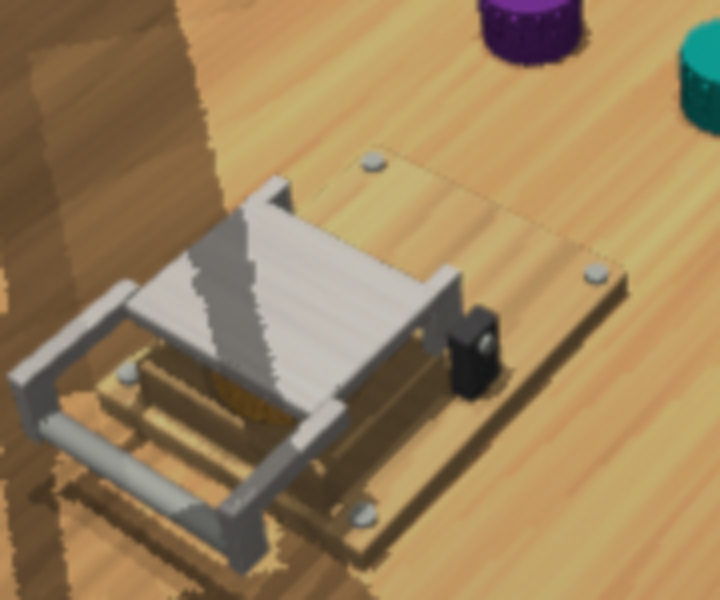

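The picture shows the leaf lying flat and closed. The cap's brass side is under it at about (255,395), in the nest. The arm is clear, so I'm handing in.

>>> apply_moves([
  [0,0,0,0,0,0,1],
  [0,0,0,0,0,0,1],
  [0,0,0,0,0,0,1],
  [0,0,0,0,0,0,1],
])

```text
time: 15.42
tool_pos: [0.5045, -0.3064, 0.2638]
tcp_rot: [-3.139, -0.033, 0.003]
wrist_force: [0.4, 0.3, 0.8]
width: -0.003
```

```bash
python3 -c "
from workcell import job; print(job.finish_job())"
```

```text
the job is handed in; nothing more can be done
None
```

I set the wide brass cap over the stub, released it, and swung the leaf fully closed by its handle. I handed the job in at about 15.5 s; no verdict was reported.

- **Placing the cap:** It touched down on the leaf at the expected height, and a picture taken after release showed it seated.
- **Leaf closed:** When I pressed down on the handle, the leaf hit a stiff stop. Afterwards the shut fingertips found the bar's top at 48.9 mm, against 49 mm expected. The last picture shows the leaf flat, brass visible beneath it in the nest, and the robot clear of everything.
- **Cap orientation not seen directly:** The closed leaf hides the cap, so open side up is inferred from it riding over on the stub and the leaf closing fully.
- **Disagreements:** Heights measured from the two cameras came out about 4–6 mm lower than the stated ones, so I averaged the two views and relied on contact for height. Pressing on the stop gave up to 31 N at the wrist, under the 120 N limit.

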